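# Maple stamping block through the gap to its stop

### The job

Push the pale maple stamping block lengthwise through the narrow gap between the hand press's round lug and the wire reel, until its leading end rests squarely against the brass stop bar at the end of the green mat. Slide it flat on the counter all the way, never lifting or tipping it, and leave the dark walnut block, the seals, the tongs, the weight and the tin where they are.

Things in the scene. Friction and masses are not known exactly. Their poses are not given: they have to be found in the camera images.
- maple: pale maple stamping block, loose, 94 mm long (its x) by 60 mm wide (its y) by 40 mm high, edges rounded 3 mm, about 0.25 kg, slides on the counter (a push takes roughly 1 to 4 N). Origin at the centre of its underside. It starts on the robot's side of the gap, to the left or the right of the gap's centre line, lying roughly along it.
- gap (a point): middle of the gap at counter height. Its x axis points through the gap, away from the robot, to the stop bar: the way to push. Its y axis points to the press. The gap is 66 mm wide at its narrowest, at x = 0, y = -33 to +33 mm: on the +y side the press's round lug (upright cylinder, radius 30 mm, 45 mm high, centre at y = +63 mm), on the -y side the reel.
- press: cast-iron hand press, fixed; its origin and axes are those of the gap. From the round lug an arm (x = -20 to +55 mm, up to 45 mm high) leads to its foot, 45 mm high, over x = +10 to +140 mm, y = +210 to +320 mm. Column and head stand 0.225 m high over x = +20 to +140 mm, y = +235 to +290 mm; the handle with its red ball reaches 0.29 m high and y = +365 mm.
- reel: reel of copper sealing wire bolted to the counter, upright, radius 35 mm, 48 mm high with a small hub to 56 mm; origin at the centre of its underside, 68 mm from the gap's middle on its -y side.
- stop: fixed brass stop bar, 100 mm wide (y), 20 mm thick (x), 30 mm high. Origin on the counter at the middle of its near face, 120 mm beyond the gap's middle (same axes). A flat green mat of no real height lies before it. With the block against the bar, its rear end stands 26 mm beyond the gap's middle: the pushing fingertips follow into the gap.
- walnut: dark walnut block, loose, same size as the maple one, lying on the other side of the gap's centre line. Leave alone. Origin at the centre of its underside.
- seal0: lead seal disc, diameter 24 mm, 8 mm high, loose, beyond the reel; leave alone. Origin at the centre of its underside.
- seal1: second lead seal disc, same size; leave alone.
- seal2: third lead seal disc, same size; leave alone.
- tongs: copper sealing tongs lying flat, about 150 mm long (x, jaws at +x) and 75 mm across the handles, 16 mm high, loose; leave alone. Origin on the counter, 12 mm behind the pivot.
- weight: brass weight, diameter 44 mm, 68 mm high with a knob, loose; leave alone. Origin at the centre of its underside.
- tin: flat blue tin, 80 by 60 by 22 mm, loose; leave alone. Origin at the centre of its underside.
Not all that is in view belongs to the job. There is more than one size of the maple; the one meant has the size given above.

How it is judged:
On the way:
1. the maple block is in the gap, lying flat, its middle between the lug and the reel (x of maple in the frame of gap between -0.02 and 0.03 m and y of maple in the frame of gap between -0.007 and 0.007 m and height (world z) of maple below 0.006 m), for 0.05 s.
At the end, for the whole second after the job is handed in: The maple block lies flat and at rest beyond the gap, its leading end against the stop bar (within 6 mm), within 15 mm of the gap's centre line and square to it within 0.12 rad (x of maple in the frame of gap between 0.067 and 0.077 m and y of maple in the frame of gap between -0.015 and 0.015 m and angle between the x axis of maple and the x axis of gap, either way round below 0.12 rad and height (world z) of maple below 0.004 m and angle between maple's own z axis and vertical below 0.05 rad and linear speed of maple below 0.01 m/s); the robot touches nothing.
It fails at once if the maple block is lifted (more than 8 mm) or tipped (more than 0.2 rad) (height (world z) of maple above 0.008 m or angle between maple's own z axis and vertical above 0.2 rad).
It fails at once if a bystander is moved by more than 12 mm (distance of any of walnut, seal0, seal1, seal2, tongs, weight, tin from where it was at the start of the episode above 0.012 m).
It also fails if it takes over 64 s, if anything falls off the work surface, if the arm or the gripper's body presses on something with over 40 N, if the wrist force passes 120 N, or if a joint passes its speed limit or range.

### The arm

A 6-joint arm with a two-finger parallel gripper is mounted at the origin on the work surface. World frame = base frame: x ahead of the robot, y to its left, z up, the work surface at z = 0. Lengths are in m, angles in rad, forces in N, time in s.
With the tool pointing down it reaches from about 0.25 to 0.8 m from the base axis. Payload 8.5 kg.
Tool frame: the origin (TCP) lies at the very end of the fingers, on their centre line; the grasp point (between the pads) lies 19 mm behind it (robot.grip_depth is the z of the grasp point in the tool frame, in m); z points along the fingers, y is the line along which they close (so a half turn about z gives the same grasp; the last joint's range is limited). The gripper opens to 85 mm and grips with 20 to 120 N. Pads are 22 mm wide; open, the fingers measure 114 mm over their backs; the gripper's body (76 mm by 85 mm) begins 54 mm behind the grasp point. The pads swing forward as they close: fully open they stand 13 mm farther back than shut.
Start: joints at [1.311, 0.238, -0.013, 1.319, 0, 1.571], TCP at [0.135, 0.507, 0.231] pointing down, gripper open.
Joint ranges: [-2.66, 2.66], [-1.03, 1.9], [-1.14, 1.46], [-1.82, 2.27], [-1.45, 1.34], [-3.14, 3.14]. Speed limits (rad/s): [2.22, 2.22, 2.79, 3.14, 3.14, 3.14].

### API

Orientations are given as a unit quaternion [x, y, z, w].
In Python, from bench import robot gives the robot as it stands. The module is installed in compiled form; this text tells all that it offers.
- The arm moves only by the tool carry_out, never from a script. Its argument "increments" is a list of rows, each a list of 5 numbers: the finger opening in mm, from 0 to 85.4, then the shift along the world's x, y, z in units of 25 mm (1.0 is 25 mm), then the turn about the world's z in units of 5 degrees (1.0 is 5 degrees). In form: [[grip, tx, ty, tz, twist], ...]. A call has 1 to 8 rows; each row is the pose to reach, as a shift and turn from the pose commanded when the call began; what a row does not reach only later rows make up. A row lasts 1/12 s, in which the tool goes at most 41.7 mm and 7.16 degrees, less where a joint would pass 70% of its speed; a pose out of reach is approached as far as the arm can. A call with a gripper value outside its range is refused whole. The fingers move at their own pace and stop on an object; the grip force is fixed at half the most. Time passes only in rows, so rows that repeat a pose let the fingers close. It gives the time, the measured TCP pose, the force, the opening and the grip force at its end, in the units of the state.
- robot.state(): the state, without advancing time (a new reading comes with each control period).
- robot.grab_frame(name): name is "scene" or "top"; returns a dict with "color" (384x512x3 uint8, red, green, blue), "fx", "fy", "cx", "cy" (pixels), "dist_coeffs" ([k1, k2, p1, p2, k3] as OpenCV has them; the pictures are not rectified), "extrinsics" (4x4, takes a point from world to camera coordinates). Camera axes: x right, y down, z forward; pixel columns grow to the right and rows downward; lengths in m; the calibration is good to about 2 mm. A picture is of the moment at which its call begins. There is no depth.
- robot.close_job(): hands the job in; it is judged then, once.
The state is a dict: "t": time; "qpos": joint angles; "qvel": joint speeds; "tau": joint torques, N m; "ee_pos": TCP position; "tool_rot": TCP orientation; "force": force on the tool from outside, world axes, zero at the start; "torque": the same for the moment, N m; "gripper_width": finger opening in m; "grip_force": force on a finger pad.
Only numpy, scipy, OpenCV 4.12 (cv2) and the standard library are available. Lean on these libraries where they do the work, as an engineer would, in place of code of your own. Each camera call takes 0.05 s, during which the arm holds its last target. There are 200 camera calls.

## Working session

There is one attempt and no reset: what is moved stays moved. The work goes in short steps, Python scripts to look and compute and a tool call to move; the robot and the scene stay as the last step left them, time stands still between calls to the robot, and variables do not carry over. Pictures are saved under pics/ and viewed, at most 10 in all, crops included, and the job is handed in when it is done.

Besides the shell and the picture viewer there is one more tool, called after ">>>" by a JSON object that holds its "api" and its "payload". carry_out: Moves the arm, as the interface text tells. Its arguments: {"type":"object","properties":{"increments":{"type":"array"}},"required":["increments"]}

```bash
mkdir -p pics; cat > h.py <<'E'
import cv2, numpy as np
from bench import robot
def grab(n):
    f=robot.grab_frame(n); f['K']=np.array([[f['fx'],0,f['cx']],[0,f['fy'],f['cy']],[0,0,1.]]); f['d']=np.array(f['dist_coeffs'],float); f['E']=np.array(f['extrinsics']); return f
def ray(f,px,z):
    u=cv2.undistortPoints(np.array(px,float).reshape(-1,1,2),f['K'],f['d']).reshape(-1,2)
    R=f['E'][:3,:3];t=f['E'][:3,3];c=-R.T@t
    d=np.c_[u,np.ones(len(u))]@R
    return c+d*((z-c[2])/d[:,2])[:,None]
def proj(f,P):
    R=f['E'][:3,:3]
    return cv2.projectPoints(np.array(P,float).reshape(-1,1,3),cv2.Rodrigues(R)[0],f['E'][:3,3],f['K'],f['d'])[0].reshape(-1,2)
def save(f,n,roi=None,s=1):
    c=f['color'][...,::-1]
    if roi: c=c[roi[1]:roi[3],roi[0]:roi[2]]
    cv2.imwrite('pics/'+n,cv2.resize(c,None,fx=s,fy=s,interpolation=cv2.INTER_CUBIC))
E
python3 - <<'E'
from h import *
for n in('top','scene'):
    f=grab(n); save(f,n+'0.png',s=1.5); E=f['E']; print(n,-E[:3,:3].T@E[:3,3],E[2,:3],f['fx'])
    np.save(n+'.npy',f,allow_pickle=True)
print(robot.state())
E
```

```text
top [ 0.51197136 -0.06155392  0.84992553] [ 0.06843799 -0.00384321 -0.99764797] 353.0876811144606
scene [ 1.17622672 -0.04912966  0.61424099] [-0.74319955  0.00415756 -0.66905691] 436.99036001125125
{'t': 0.1, 'qpos': array([ 1.31103480e+00,  2.38707795e-01, -1.41697093e-02,  1.31919601e+00,
        2.77043873e-05,  1.57078313e+00]), 'qvel': array([-1.15446919e-04, -2.12717616e-03,  1.64924635e-03,  1.57424377e-03,
        7.89483792e-05, -5.95400871e-04]), 'tau': array([ 3.96291280e-04, -5.39720142e+01,  3.46998632e+01,  1.34889042e-02,
        2.88330716e-05,  1.91499970e-05]), 'ee_pos': array([0.13474234, 0.50702887, 0.23074882]), 'tool_rot': array([ 1.29509349e-01,  9.91577995e-01, -6.31419806e-04, -9.64476606e-05]), 'force': array([ 0.18489688, -0.28265044,  0.18666688]), 'torque': array([-0.00826942, -0.0393295 , -0.00643891]), 'grip_force': 0.0, 'gripper_width': 0.08526620055890352}
```

View pics/top0.png

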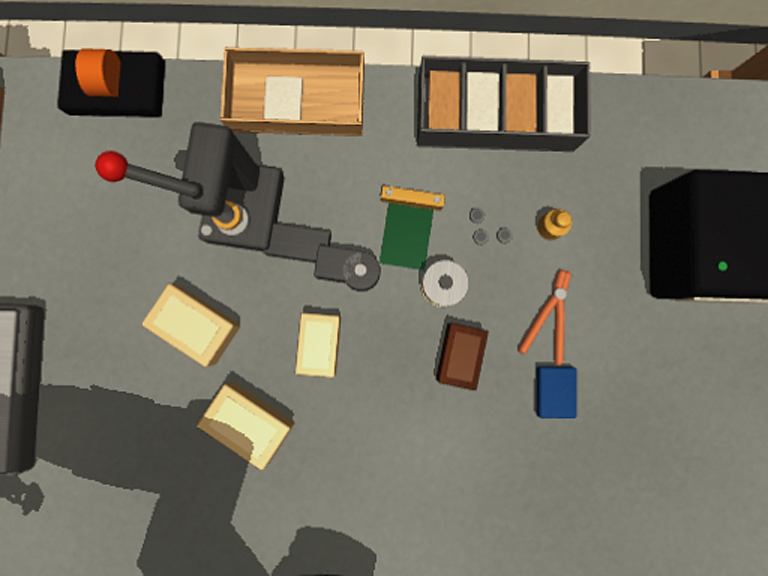

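View pics/scene0.png

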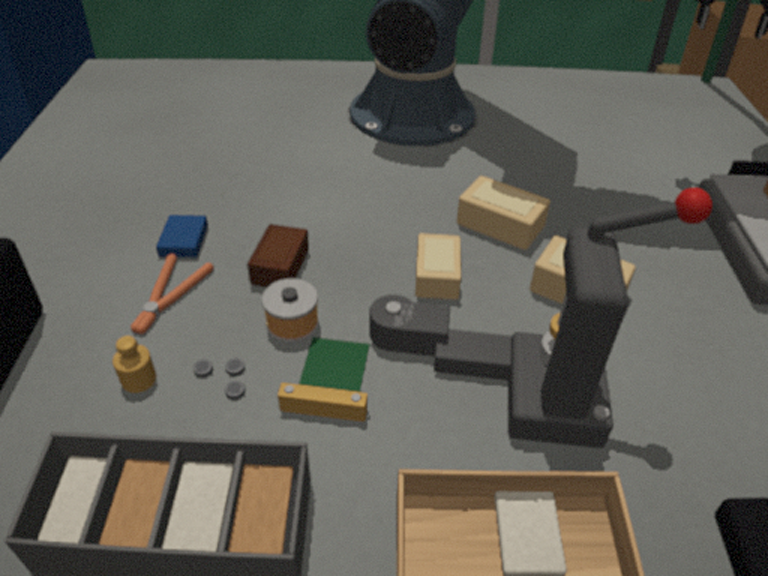

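The top view (768x576) shows three pale blocks that could be the maple: A at (190,325) and C at (246,425), which are larger and turned, and B at (318,342), which is smaller and lies roughly along the gap. The walnut is at (462,355), the lug at (361,270), the reel at (445,282) and the stop bar at (412,197). I'll choose B if its size comes out at 94x60.

```bash
cat >> h.py <<'E'
def hsv(f): return cv2.cvtColor(f['color'],cv2.COLOR_RGB2HSV)
def blobs(m,amin=60):
    cs,_=cv2.findContours(m,cv2.RETR_EXTERNAL,cv2.CHAIN_APPROX_NONE); return [c for c in cs if cv2.contourArea(c)>amin]
def rect(f,c,z):
    P=ray(f,c.reshape(-1,2),z)[:,:2].astype(np.float32); return cv2.minAreaRect(P*1000)
E
python3 - <<'E'
from h import *
f=np.load('top.npy',allow_pickle=True).item(); H=hsv(f)
def show(n,lo,hi,z,am=60):
    m=cv2.inRange(H,lo,hi)
    for c in blobs(m,am):
        r=rect(f,c,z); x,y,w,h=cv2.boundingRect(c)
        if 60<y<330: print(n,(x,y,w,h),np.round(r[0]),np.round(r[1],1),round(r[2],1))
show('pale',(18,40,150),(35,255,255),.04,300)
show('green',(50,80,30),(80,255,160),0)
show('brass',(18,150,120),(28,255,255),.03)
show('brown',(0,80,30),(12,220,140),.04,200)
lug=ray(f,[[361/1.5,270/1.5]],.045);reel=ray(f,[[445/1.5,282/1.5]],.056);print(lug,reel)
for p in [(318,342),(425,235),(412,197),(462,355)]: print(p,H[int(p[1]/1.5),int(p[0]/1.5)])
save(f,'crop1.png',(170,110,340,280),4)
E
```

```text
pale (136, 257, 57, 57) [356. 134.] [120.7  76.3] 57.9
pale (197, 209, 29, 43) [483.  27.] [58.8 94. ] 86.9
pale (95, 189, 60, 56) [507. 228.] [121.4  76.9] 59.1
green (253, 136, 36, 44) [ 661. -106.] [73.9 98.9] 83.2
brass (363, 140, 18, 18) [ 684. -343.] [40.6 40.7] 1.9
brass (142, 135, 18, 18) [678. 175.] [30.  41.6] 44.8
brass (254, 124, 43, 14) [ 720. -113.] [98.3 19.9] 82.8
brown (292, 215, 33, 45) [ 472. -195.] [59.1 93.2] 79.6
[[ 0.59851606 -0.03657679  0.045     ]] [[ 0.58296901 -0.16391273  0.056     ]]
(318, 342) [ 31  61 233]
(425, 235) [ 66 139  86]
(412, 197) [ 19 180 222]
(462, 355) [ 11 152 119]
```

View pics/crop1.png

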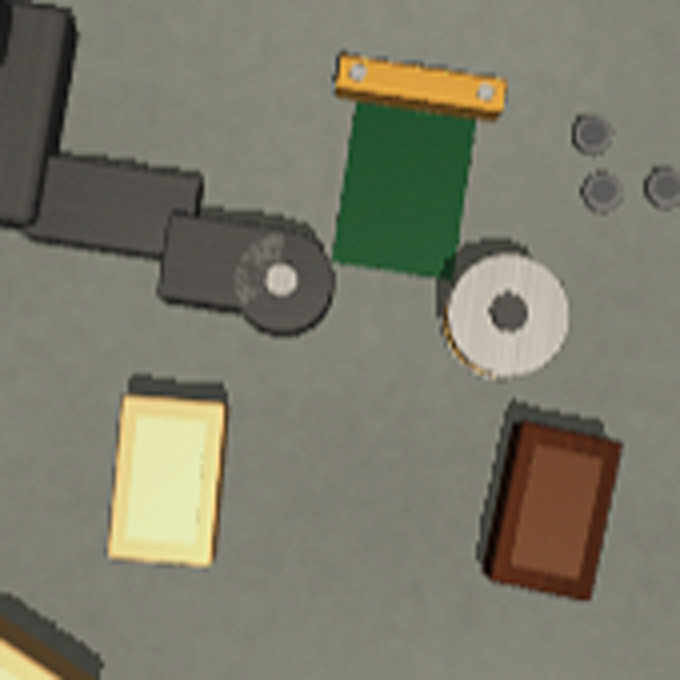

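The crop confirms B at (42+..., crop centre (168,482)). It measures 94x59 mm, while the others are 121x77. It lies left of the gap's line, with the walnut on the right.

Gap middle is about (591,-97.5) mm with the axis at -7°. The maple is at (483,27), yaw about -3°. Plan: grip its rear across the width and slide it to the gap mouth, then release and push from behind.

>>> {"api": "carry_out", "payload": {"increments": [[85,0.8,-1.2,0,0.4],[85,1.6,-2.4,0,0.8],[85,2.4,-3.6,0,1.2],[85,3.2,-4.8,0,1.5],[85,4,-6,0,1.8],[85,4.8,-7.2,0,2.1],[85,5.6,-8.4,0,2.35],[85,6.3,-9.55,0,2.35]]}}

```text
t: 0.77
ee_pos: [0.2929, 0.2669, 0.2312]
tool_rot: [0.027, 1.0, -0.0, 0.0]
force: [1.0, 0.6, -0.1]
gripper_width: 0.085
grip_force: 0.0
```

>>> {"api": "carry_out", "payload": {"increments": [[85,0.8,-1.2,0,0],[85,1.6,-2.4,0,0],[85,2.4,-3.6,0,0],[85,3.2,-4.8,0,0],[85,4,-6,0,0],[85,4.8,-7.2,0,0],[85,5.6,-8.4,0,0],[85,6.35,-9.55,0,0]]}}

```text
t: 1.43
ee_pos: [0.4517, 0.0279, 0.2311]
tool_rot: [0.028, 1.0, -0.0, -0.0]
force: [0.3, 1.0, 0.6]
gripper_width: 0.0848
grip_force: 0.0
```

>>> {"api": "carry_out", "payload": {"increments": [[85,0,0,-1,0],[85,0,0,-2.5,0],[85,0,0,-4,0],[85,0,0,-5.2,0],[85,0,0,-5.6,0],[85,0,0,-5.6,0]]}}

```text
t: 1.93
ee_pos: [0.4487, 0.0296, 0.0884]
tool_rot: [0.027, 1.0, -0.0, -0.003]
force: [0.7, 0.1, -0.4]
gripper_width: 0.0854
grip_force: 0.0
```

```bash
python3 - <<'E'
from h import *
s=robot.state();q=s['tool_rot'];print(s['ee_pos'],np.degrees(2*np.arctan2(q[1],q[0]))-90,s['force'])
f=grab('scene');save(f,'s1.png',(230,90,480,280),3)
E
```

```text
[0.44874172 0.02959362 0.08844251] 86.84976545547445 [ 0.69318599  0.06637424 -0.35125594]
```

View pics/s1.png

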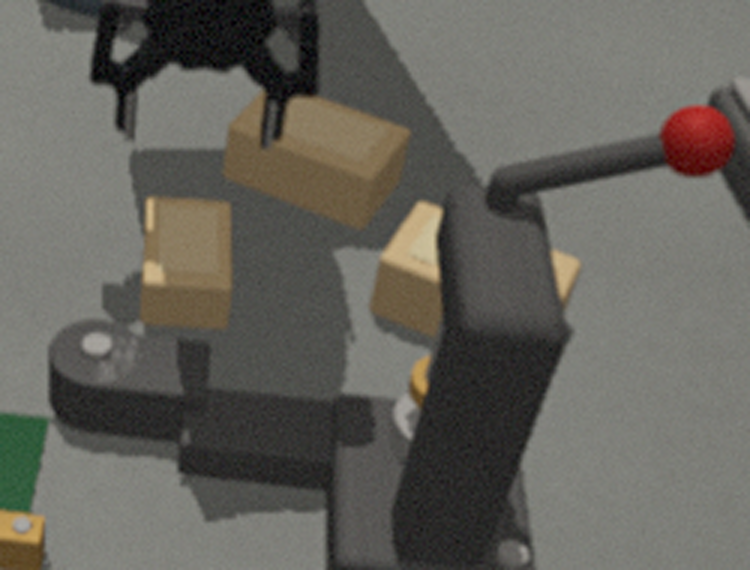

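The fingers at (125,135) and (270,145) straddle the maple block at (187,250). I'll descend and close.

>>> {"api": "carry_out", "payload": {"increments": [[85,0,0,-1,0],[85,0,0,-2,0],[85,0,0,-2.8,0],[85,0,0,-3.2,0],[85,0,0,-3.2,0],[85,0,0,-3.2,0]]}}

```text
t: 2.48
ee_pos: [0.4518, 0.0299, 0.0121]
tool_rot: [0.027, 1.0, -0.0, 0.0]
force: [1.4, -0.1, 0.4]
gripper_width: 0.0851
grip_force: 0.0
```

>>> {"api": "carry_out", "payload": {"increments": [[70,0,0,0,0],[66,0,0,0,0],[63,0,0,0,0],[60,0,0,0,0],[57,0,0,0,0],[57,0,0,0,0],[57,0,0,0,0],[57,0,0,0,0]]}}

```text
t: 3.15
ee_pos: [0.4518, 0.0295, 0.0125]
tool_rot: [0.028, 1.0, -0.0, 0.001]
force: [-2.6, -2.4, 14.5]
gripper_width: 0.0594
grip_force: 63.2
```

>>> {"api": "carry_out", "payload": {"increments": [[57,0.03,-0.5,0,-0.1],[57,0.08,-1.1,0,-0.2],[57,0.13,-1.7,0,-0.3],[57,0.2,-2.4,0,-0.5],[57,0.26,-3.1,0,-0.6],[57,0.32,-3.8,0,-0.75],[57,0.35,-4.4,0,-0.78],[57,0.35,-4.44,0,-0.78]]}}

```text
t: 3.82
ee_pos: [0.4616, -0.0825, 0.0126]
tool_rot: [0.062, 0.998, 0.0, 0.002]
force: [0.9, 2.8, 9.2]
gripper_width: 0.0591
grip_force: 63.2
```

```bash
python3 - <<'E'
from h import *
s=robot.state();q=s['tool_rot'];print(s['ee_pos'],np.degrees(2*np.arctan2(q[1],q[0]))-90,s['force'],s['gripper_width'])
f=grab('top');save(f,'t1.png',(190,110,340,260),4)
np.save('top1.npy',f,allow_pickle=True)
E
```

```text
[ 0.46159256 -0.08252761  0.01258453] 82.90206012048631 [0.91341691 2.75054613 9.20367179] 0.059090274890711725
```

View pics/t1.png

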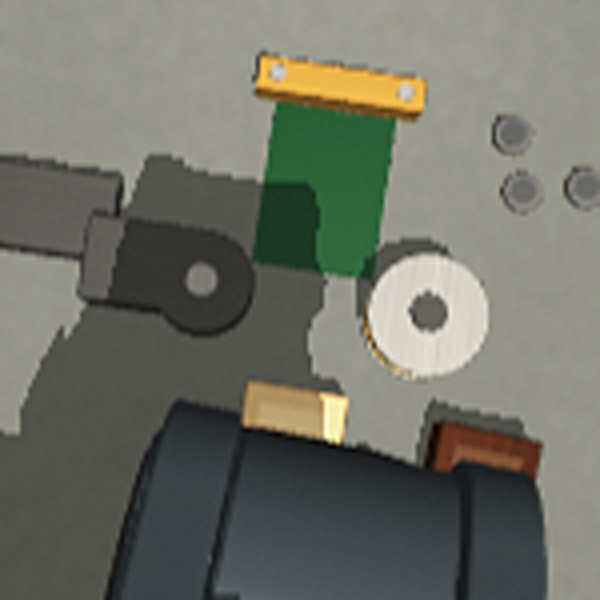

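The leading end of the block shows at crop (250,381)–(347,394), still before the gap. I'll compute its offset.

```bash
python3 - <<'E'
from h import *
f=np.load('top1.npy',allow_pickle=True).item()
c=lambda p:[190+p[0]/4-.4,110+p[1]/4-.4]
th=np.radians(-7);X=np.array([np.cos(th),np.sin(th)]);Y=np.array([-X[1],X[0]]);G=np.array([.591,-.0975])
def g(p,z):
    d=ray(f,[c(p)],z)[0,:2]-G; return np.round(1000*np.array([d@X,d@Y]),1)
print('front',g((248,381),.04),g((348,394),.04))
# lug/reel inner edges at top height, and stop ends
print('lug in',g((254,285),.045),'reel in',g((366,310),.048))
print('stop',g((257,90),.03),g((424,113),.03))
H=hsv(f);m=cv2.inRange(H,(10,30,140),(35,255,255));
for b in blobs(m,150):
    x,y,w,h=cv2.boundingRect(b)
    if 240<x<290 and 195<y<230:
        P=ray(f,b.reshape(-1,2),.04)[:,:2]-G; P=1000*np.c_[P@X,P@Y]; print('maple y',P[:,1].min(),P[:,1].max(),P[:,0].max(),len(P))
E
```

```text
front [-52.3  28. ] [-51.  -29.8]
lug in [ 2.4 32.9] reel in [ -2.4 -32.4]
stop [118.5  48.7] [119.9 -50.6]
maple y -30.408196017872854 27.959341278497227 -52.01421692202518 67
```

>>> {"api": "carry_out", "payload": {"increments": [[57,0.4,-0.02,0,0],[57,0.8,-0.06,0,0],[57,1.2,-0.11,0,0],[57,1.6,-0.16,0,0],[57,2.0,-0.21,0,0],[57,2.4,-0.26,0,0],[57,2.8,-0.31,0,0],[57,3.12,-0.345,0,0]]}}

```text
t: 4.53
ee_pos: [0.5358, -0.0897, 0.0125]
tool_rot: [0.062, 0.998, -0.0, -0.002]
force: [-15.8, 1.6, 23.5]
gripper_width: 0.0589
grip_force: 65.1
```

```bash
python3 - <<'E'
from h import *
s=robot.state();q=s['tool_rot'];print(s['ee_pos'],np.degrees(2*np.arctan2(q[1],q[0]))-90,s['force'],s['gripper_width'])
f=grab('scene');save(f,'s2.png',(140,120,340,290),4)
E
```

```text
[ 0.53582753 -0.08972783  0.01248552] 82.93986435109346 [-15.76622753   1.6480979   23.54227707] 0.058881820755423954
```

View pics/s2.png

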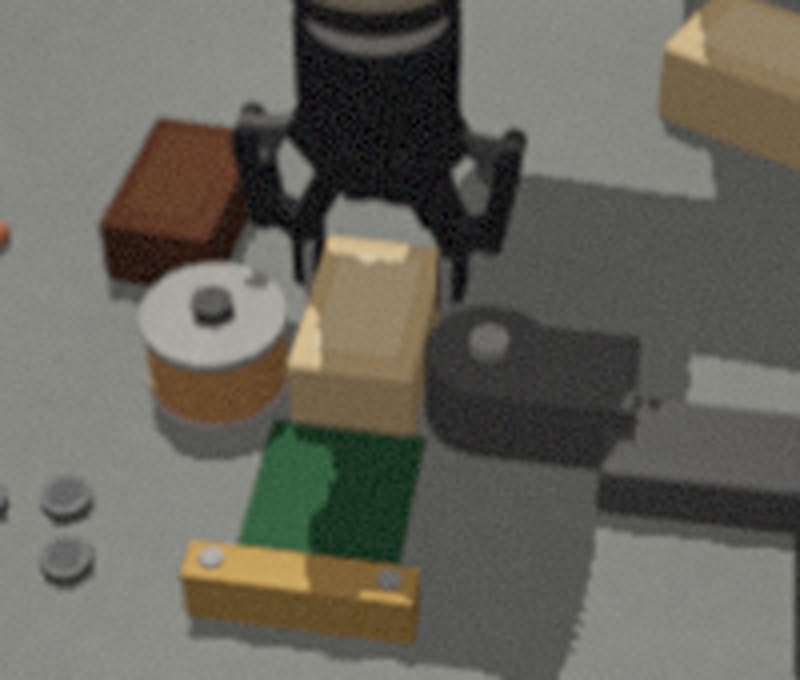

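The block is between the reel (215,340) and the lug (490,375), flat and square in the gap mouth, with its leading end on the mat. I'll release, rise, go behind it and narrow the fingers.

>>> {"api": "carry_out", "payload": {"increments": [[72,0,0,0,0],[72,0,0,0,0],[72,0,0,0,0],[72,0,0,0,0]]}}

```text
t: 4.92
ee_pos: [0.5378, -0.0897, 0.0113]
tool_rot: [0.061, 0.998, 0.0, 0.0]
force: [-0.1, 0.1, 0.5]
gripper_width: 0.0719
grip_force: 0.0
```

>>> {"api": "carry_out", "payload": {"increments": [[72,0,0,0.6,0],[72,0,0,1.4,0],[72,0,0,2.2,0],[72,-0.8,0.1,2.4,0],[40,-1.7,0.2,2.4,0],[20,-1.7,0.2,2.4,0],[20,-1.7,0.2,2.4,0],[20,-1.7,0.2,2.4,0]]}}

```text
t: 5.58
ee_pos: [0.496, -0.0849, 0.0714]
tool_rot: [0.061, 0.998, -0.0, 0.0]
force: [0.2, 1.0, 0.5]
gripper_width: 0.0237
grip_force: 0.0
```

>>> {"api": "carry_out", "payload": {"increments": [[20,0,0,0,0],[20,0,-0.02,-0.8,0],[20,0,-0.04,-1.6,0],[20,0,-0.04,-2.2,0],[20,0,-0.04,-2.35,0],[20,0,-0.04,-2.35,0]]}}

```text
t: 6.08
ee_pos: [0.4949, -0.0857, 0.0114]
tool_rot: [0.061, 0.998, 0.0, -0.001]
force: [0.3, -0.2, -0.5]
gripper_width: 0.0201
grip_force: 0.0
```

```bash
python3 - <<'E'
from h import *
s=robot.state();q=s['tool_rot'];print(s['ee_pos'],np.degrees(2*np.arctan2(q[1],q[0]))-90,s['force'],s['gripper_width'])
f=grab('top');save(f,'t2.png',(190,110,340,260),4)
E
```

```text
[ 0.49493843 -0.08569178  0.01137404] 82.96725291385812 [ 0.2767774  -0.15848901 -0.51010837] 0.020142153874917013
```

View pics/t2.png

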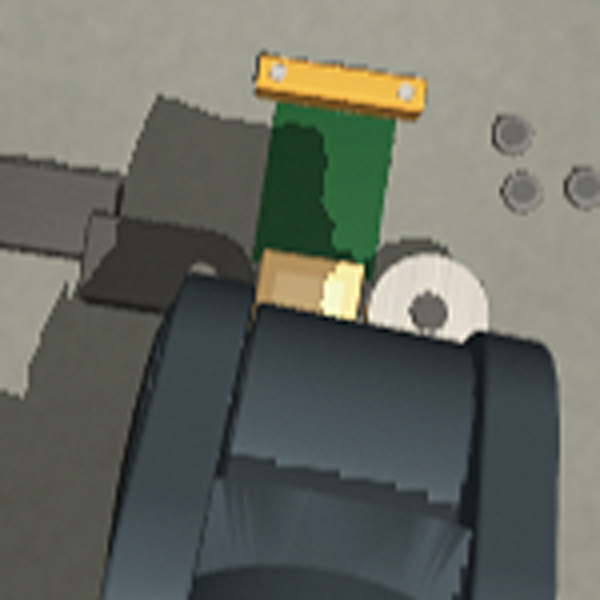

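The leading end (crop (310,260)) is in the gap, nearly centred between the lug and the reel. Now I'll push.

>>> {"api": "carry_out", "payload": {"increments": [[20,0.4,-0.05,0,0],[20,0.7,-0.085,0,0],[20,1.1,-0.135,0,0],[20,1.5,-0.185,0,0],[20,1.9,-0.235,0,0],[20,2.3,-0.28,0,0],[20,2.7,-0.33,0,0],[20,3.1,-0.38,0,0]]}}

```text
t: 6.8
ee_pos: [0.5739, -0.0954, 0.0128]
tool_rot: [0.061, 0.998, -0.0, -0.0]
force: [-4.0, 0.7, 3.1]
gripper_width: 0.0199
grip_force: 2.1
```

>>> {"api": "carry_out", "payload": {"increments": [[20,0.3,-0.035,0,0],[20,0.6,-0.07,0,0],[20,0.8,-0.1,0,0],[20,1.0,-0.12,0,0],[20,1.1,-0.135,0,0]]}}

```text
t: 7.22
ee_pos: [0.601, -0.0987, 0.0125]
tool_rot: [0.061, 0.998, -0.0, 0.0]
force: [-3.9, 0.4, 3.0]
gripper_width: 0.0201
grip_force: 2.0
```

```bash
python3 - <<'E'
from h import *
s=robot.state();p=s['ee_pos'][:2]-[.591,-.0975];th=np.radians(-7);print(s['ee_pos'],p@[np.cos(th),np.sin(th)],p@[-np.sin(th),np.cos(th)],s['force'])
f=grab('scene');save(f,'s3.png',(140,120,340,290),4)
E
```

```text
[ 0.60101803 -0.09872977  0.01246289] 0.010093223279353329 2.914451666740416e-07 [-3.91181184  0.38212006  2.96341958]
```

View pics/s3.png

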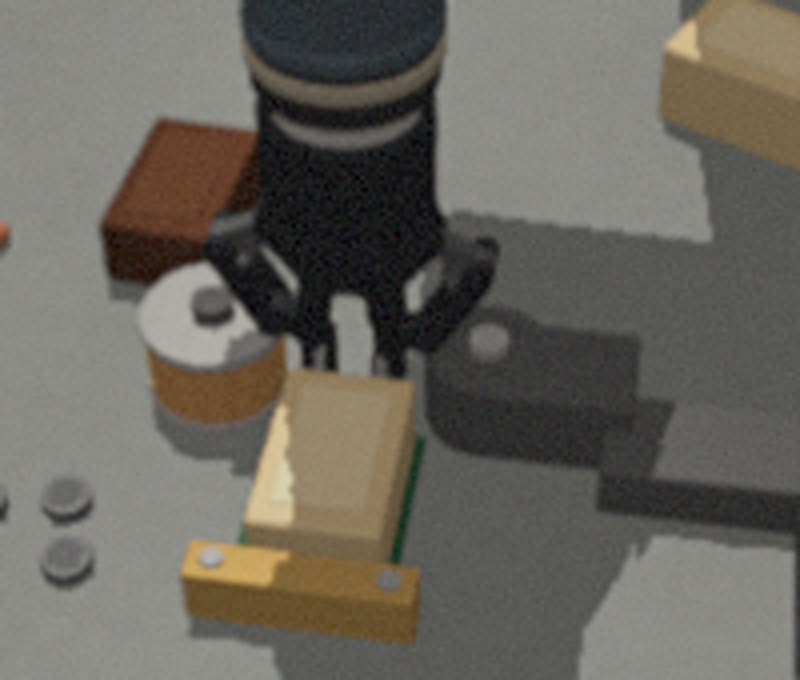

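The block is through the gap and close to the bar, with its leading edge near (320,540). I'll make small advances and watch for the contact force.

>>> {"api": "carry_out", "payload": {"increments": [[20,0.06,-0.007,0,0],[20,0.12,-0.015,0,0],[20,0.16,-0.02,0,0],[20,0.16,-0.02,0,0]]}}

```text
t: 7.6
ee_pos: [0.6046, -0.0992, 0.0125]
tool_rot: [0.061, 0.998, -0.0, 0.0]
force: [-0.4, 0.2, -0.5]
gripper_width: 0.0199
grip_force: 0.4
```

>>> {"api": "carry_out", "payload": {"increments": [[20,0.04,-0.005,0,0],[20,0.08,-0.01,0,0],[20,0.08,-0.01,0,0]]}}

```text
t: 7.85
ee_pos: [0.6056, -0.0994, 0.0125]
tool_rot: [0.061, 0.998, -0.0, -0.001]
force: [-5.3, 0.2, 2.7]
gripper_width: 0.02
grip_force: 2.5
```

>>> {"api": "carry_out", "payload": {"increments": [[20,0.04,-0.005,0,0],[20,0.08,-0.01,0,0],[20,0.08,-0.01,0,0]]}}

```text
t: 8.1
ee_pos: [0.6056, -0.0993, 0.0124]
tool_rot: [0.061, 0.998, 0.0, -0.002]
force: [-12.8, 0.1, 8.8]
gripper_width: 0.02
grip_force: 6.4
```

>>> {"api": "carry_out", "payload": {"increments": [[20,0.04,-0.005,0,0],[20,0.08,-0.01,0,0],[20,0.08,-0.01,0,0]]}}

```text
t: 8.35
ee_pos: [0.6056, -0.0994, 0.0124]
tool_rot: [0.061, 0.998, 0.0, -0.004]
force: [-20.1, 1.7, 15.9]
gripper_width: 0.0201
grip_force: 10.2
```

The force rises with no travel, so the block is seated against the bar. I'll back straight out, rise and check.

>>> {"api": "carry_out", "payload": {"increments": [[20,-0.3,0.035,0,0],[20,-0.8,0.1,0,0],[20,-1.5,0.185,0.2,0],[20,-2.4,0.295,1.0,0],[20,-3.2,0.395,2.2,0],[20,-4,0.49,3.4,0],[20,-5,0.61,4.4,0],[20,-6,0.74,5.4,0]]}}

```text
t: 9.02
ee_pos: [0.4602, -0.0814, 0.1491]
tool_rot: [0.061, 0.998, -0.0, 0.001]
force: [0.9, -0.5, 0.3]
gripper_width: 0.02
grip_force: 0.0
```

>>> {"api": "carry_out", "payload": {"increments": [[20,-0.7,0,1.3,0],[20,-1.4,0,2.6,0],[20,-2,0,3.5,0],[20,-2,0,3.5,0],[20,-2,0,3.5,0]]}}

```text
t: 9.43
ee_pos: [0.4113, -0.0817, 0.2366]
tool_rot: [0.062, 0.998, -0.0, 0.002]
force: [1.1, 0.2, -0.7]
gripper_width: 0.0201
grip_force: 0.0
```

```bash
python3 - <<'E'
from h import *
f=grab('top');H=hsv(f);th=np.radians(-7);X=np.array([np.cos(th),np.sin(th)]);Y=np.array([-X[1],X[0]])
m=cv2.inRange(H,(15,30,110),(35,150,255))
for b in blobs(m,300):
    r=rect(f,b,.04);d=np.array(r[0])/1000-[.591,-.0975];print(np.round(r[0]),np.round(r[1],1),r[2],d@X,d@Y)
print(robot.state()['ee_pos']); save(f,'t3.png',(190,110,340,260),4)
E
```

```text
[357. 134.] [121.5  77.3] 58.35737609863281 -0.2605523506014055 0.20160644034930897
[506. 223.] [133.5  82.4] 59.97089767456055 -0.12376172467002595 0.3077903965336145
[ 662. -104.] [59.2 97.4] 83.25337982177734 0.07136531690614681 0.002121520328484823
[ 873. -341.] [45.8 99.3] 89.80353546142578 0.30940209086269665 -0.20744476521775873
[ 873. -218.] [52.7 99.8] 88.00825500488281 0.29428754821506065 -0.08574549669854252
[901. -60.] [1243.   181.4] 89.9656753540039 0.3026548047044584 0.07516427093261151
[1022.  -62.] [  44.5 1253.2] 1.9143801927566528 0.42368608256776435 0.08791243337401987
[ 0.41105817 -0.08157068  0.2353916 ]
```

View pics/t3.png

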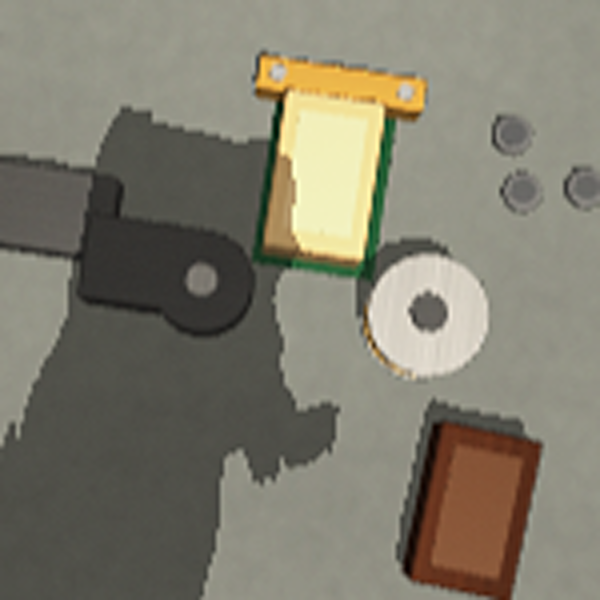

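The block (330,175) lies square against the bar, at x about 71 mm, y about 2 mm and 0.3° off. The walnut and seals are unmoved.

```bash
python3 -c "
from bench import robot
print(robot.close_job())"
```

```text
the job is handed in; nothing more can be done
None
```

I slid the maple block flat through the gap until it sat square against the brass stop bar (about 71 mm past the gap's middle, 2 mm off its centre line). The walnut block and seals were still in place in the last picture, the arm never went near the tongs, weight or tin, and the job is handed in with no verdict shown.

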